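Show which can goes in the empty carton cell

ROBOT

A 6-joint arm with a two-finger parallel gripper is mounted at the origin on the work surface. World frame = base frame: x ahead of the robot, y to its left, z up, the work surface at z = 0. Lengths are in mm, angles in rad, forces in N, time in s.
With the tool pointing down it reaches from about 275 to 750 mm from the base axis. Payload 10.2 kg.
Tool frame: the origin (TCP) lies at the very end of the fingers, on their centre line; the grasp point (between the pads) lies 19 mm behind it (ctrl.pinch_z is the distance from the TCP to the grasp point, in mm); y points along the fingers, z is the direction in which the jaws open and shut, and the axes are right-handed (so a half turn about y gives the same grasp; the last joint's range is limited). The gripper opens to 85 mm and grips with 20 to 120 N. Pads are 22 mm wide; open, the fingers measure 114 mm over their backs; the gripper's body (76 mm by 85 mm) begins 54 mm behind the grasp point. The pads swing forward as they close: fully open they stand 13 mm farther back than shut.
Start: joints at [1.115, 0.313, 1.498, -0, 1.331, -0.223], TCP at [121.132, 510.841, 231.294] pointing down, gripper open.
Joint ranges: [-2.94, 2.94], [-0.97, 2.17], [0.19, 2.56], [-1.23, 4.37], [0.02, 3.11], [-2.88, 2.88]. Speed limits (rad/s): [2.39, 2.39, 3.01, 3.14, 3.14, 3.14].

INTERFACE

Orientations are given as a unit quaternion [w, x, y, z].
In Python, from rig import sense, eyes, ctrl gives the robot as it stands. The module is installed in compiled form; this text tells all that it offers.
- The arm moves only by the shell command python3 -m handwheel 'ROWS' [FORCE]. ROWS is JSON, a list of rows, each an object of numbers: "grip": the finger opening in mm, from 0 to 85.4; "tx", "ty", "tz": the shift along the tool's x, y, z in mm; "wx", "wy", "wz": the turn, a rotation vector about the tool's x, y, z in rad. In form: [{"grip": .., "tx": .., "ty": .., "tz": .., "wx": .., "wy": .., "wz": ..}, ...]. A call has 1 to 10 rows; each row shifts and turns the commanded pose from where the row before left it, along the tool's axes as they then stand; what a row does not reach is not made up. A row lasts 1/12 s, in which the tool goes at most 41.7 mm and 7.16 degrees, less where a joint would pass 70% of its speed; a pose out of reach is approached as far as the arm can. A call is refused whole if a number of a shift passes 41.7 or a number of a turn 0.125, either way. A call with a gripper value outside its range is refused whole. The fingers move at their own pace and stop on an object; FORCE is the grip in N (left out, the last holds). Time passes only in rows, so rows that do not move let the fingers close. It gives the time, the measured TCP pose, the force and the opening at its end, in the units of the state.
- sense(): the state, without advancing time (a new reading comes with each control period).
- eyes.capture(name): name is "scene" or "side" or "wrist"; returns a dict with "pixels" (400x640x3 uint8, red, green, blue), "mtx" (3x3 intrinsics, pixels), "dist" ([k1, k2, p1, p2, k3] as OpenCV has them; the pictures are not rectified), "R" (3x3) and "t" (3): a world point X has camera coordinates R X + t. Camera axes: x right, y down, z forward; pixel columns grow to the right and rows downward; lengths in mm; the calibration is good to about 2 mm. A picture is of the moment at which its call begins. There is no depth.
- ctrl.finish_job(): hands the job in, once; it reports no verdict.
The state is a dict: "time_s": time; "joints": joint angles; "dq": joint speeds; "tau": joint torques, N m; "eef_pos": TCP position; "ee_rot": TCP orientation; "force": force on the tool from outside, world axes, zero at the start; "wrist_torque": the same for the moment, N m; "grip_width": opening from 0.0 (shut) to 1.0 (fully open).
Only numpy, scipy, OpenCV 4.12 (cv2) and the standard library are available. Lean on these libraries where they do the work, as an engineer would, in place of code of your own. Each camera call takes 0.05 s, during which the arm holds its last target.

TASK

The divided carton is one spout-topped can short, and the missing can stands loose on the bench among other goods. Show the move by pointing, without touching: hold the fingertips about 3 cm above the tip of the loose spout-topped can for two seconds, then about 3 cm above the mouth of the carton's empty compartment for two seconds, then press the push button on the grey box down, let it come back up and withdraw. Travel well above the goods so that you point at nothing else; do not touch or lift any of the cans, the carton or the clutter.

Things in the scene. Friction and masses are not known exactly. Their poses are not given: they have to be found in the camera images.
- spout_can: The loose can to point at: upright tin can 58 mm in diameter, 82 mm tall to its shoulder, with a tapering pouring spout on a 34 mm screw collar, 120 mm tall in all. Stands loose on the bench, outside the carton, the only one there with a pointed spout. Origin at the centre of its underside, z up.
- spout_tip (a point): The tip (10 mm wide) of the loose can's pouring spout, on the can's axis 120 mm above the bench; z up.
- carton: Fixed open-topped cardboard carton, white outside, 152 mm (its x) by 226 mm (its y), 96 mm high, walls and floor 4 mm, divided into 2 by 3 compartments about 70 mm square, 74 mm apart centre to centre, dividers as high as the rim. Five hold a spout-topped can whose tip stands 28 mm above the rim; one is empty. Origin at the centre of its underside, z up.
- empty_cell: The carton's one empty compartment: the point on its floor at its centre, 4 mm above the bench; z up. The compartment's mouth (the rim) is 92 mm above this point.
- confirm (a joint): Push button: 0 when up, 0.006 m when pressed fully down; springs back by itself; fully down takes about 5 N. It moves straight down.
- confirm_top (a point): Centre of the top face of the push button, a round white button 40 mm in diameter standing in a black housing on top of a grey box; 72 mm above the bench when up, 10 mm above its housing (56 mm wide); z up. The point moves with the button.
- station: The fixed grey box 100 x 100 x 50 mm that carries the push button at the middle of its top. Origin at the centre of its underside, z up.
- flat_can: Bystander: can of the same size with a flat screw cap, 58 mm in diameter, 100 mm tall. Origin at the centre of its underside.
- spray_can: Bystander: slimmer, taller can with a blunt rounded cap, 52 mm in diameter, 140 mm tall. Origin at the centre of its underside.
- wide_tin: Bystander: low wide tin with a broad flat lid, 68 mm in diameter, 78 mm tall. Origin at the centre of its underside.
- packed0: One of the five spout-topped cans standing in the carton (58 mm in diameter, 120 mm tall, its tip 124 mm above the bench); not to be pointed at. Origin at the centre of its underside.
- packed1: One of the five spout-topped cans standing in the carton (58 mm in diameter, 120 mm tall, its tip 124 mm above the bench); not to be pointed at. Origin at the centre of its underside.
- packed2: One of the five spout-topped cans standing in the carton (58 mm in diameter, 120 mm tall, its tip 124 mm above the bench); not to be pointed at. Origin at the centre of its underside.
- packed3: One of the five spout-topped cans standing in the carton (58 mm in diameter, 120 mm tall, its tip 124 mm above the bench); not to be pointed at. Origin at the centre of its underside.
- packed4: One of the five spout-topped cans standing in the carton (58 mm in diameter, 120 mm tall, its tip 124 mm above the bench); not to be pointed at. Origin at the centre of its underside.
- loose_cap: Bystander: loose flat screw cap lying on the bench, 34 mm in diameter, 18 mm high. Origin at the centre of its underside.
- tape_roll: Bystander: roll of clear tape lying flat, 92 mm in diameter, 48 mm high. Origin at the centre of its underside.
- small_box: Bystander: small closed cardboard box 90 x 120 x 70 mm. Origin at the centre of its underside.
- scraper: Bystander: label scraper lying flat, about 105 x 40 x 16 mm. Origin under the middle of its grip.
Mind the look-alikes: they are no part of the job. Leave any green or purple look-alike of the station alone.

How it is judged (in metres and radians):
On the way, in this order (a step that is already met when the one before it is completed fails the run):
1. the fingertips dwell just above the tip of the loose spout-topped can (grasp point within 25 mm sideways and 15 to 85 mm above the tip) for 1.8 s (horizontal distance between the grasp point and spout_tip below 0.025 m and z of the grasp point in the frame of spout_tip between 0.015 and 0.085 m), for 1.8 s.
2. the fingertips dwell just above the mouth of the empty compartment (grasp point within 28 mm sideways and 13 to 88 mm above the rim) for 1.8 s (horizontal distance between the grasp point and empty_cell below 0.028 m and z of the grasp point in the frame of empty_cell between 0.105 and 0.18 m), for 1.8 s.
3. the button is pressed down (at least 4.5 of its 6 mm) (value of joint confirm above 0.0045 m), for 0.05 s.
At the end, for the whole second after the job is handed in: The button is up again (within 1.5 mm); every can and the tin stands upright within 10 mm of where it was, and the clutter lies within 15 mm of where it was (value of joint confirm below 0.0015 m and distance of each of spout_can, flat_can, spray_can, wide_tin, packed0, packed1, packed2, packed3, packed4 from where it was at the start of the episode below 0.01 m and angle between each of spout_can, flat_can, spray_can, wide_tin, packed0, packed1, packed2, packed3, packed4's own z axis and vertical below 0.1 rad and linear speed of spout_can below 0.02 m/s and distance of each of loose_cap, tape_roll, small_box, scraper from where it was at the start of the episode below 0.015 m); the robot touches nothing.
It fails at once if a can or tin, the loose spout-topped one included, is touched (contact force between any of the fingers, the arm and spout_can above 0.3 N or contact force between any of the fingers, the arm and flat_can above 0.3 N or contact force between any of the fingers, the arm and spray_can above 0.3 N or contact force between any of the fingers, the arm and wide_tin above 0.3 N or contact force between any of the fingers, the arm and packed0 above 0.3 N or contact force between any of the fingers, the arm and packed1 above 0.3 N or contact force between any of the fingers, the arm and packed2 above 0.3 N or contact force between any of the fingers, the arm and packed3 above 0.3 N or contact force between any of the fingers, the arm and packed4 above 0.3 N).
It fails at once if the carton is touched (contact force between any of the fingers, the arm and carton above 0.3 N).
It fails at once if the clutter (cap, tape roll, box, scraper) is touched (contact force between any of the fingers, the arm and loose_cap above 0.3 N or contact force between any of the fingers, the arm and tape_roll above 0.3 N or contact force between any of the fingers, the arm and small_box above 0.3 N or contact force between any of the fingers, the arm and scraper above 0.3 N).
It fails at once if a can or tin is moved by more than 10 mm (distance of any of spout_can, flat_can, spray_can, wide_tin, packed0, packed1, packed2, packed3, packed4 from where it was at the start of the episode above 0.01 m).
It fails at once if another can or tin is pointed at (grasp point within 20 mm sideways of its axis and less than 60 mm above its top) ((horizontal distance between the grasp point and flat_can below 0.02 m and z of the grasp point in the frame of flat_can below 0.16 m) or (horizontal distance between the grasp point and spray_can below 0.02 m and z of the grasp point in the frame of spray_can below 0.2 m) or (horizontal distance between the grasp point and wide_tin below 0.02 m and z of the grasp point in the frame of wide_tin below 0.138 m) or (horizontal distance between the grasp point and packed0 below 0.02 m and z of the grasp point in the frame of packed0 below 0.18 m) or (horizontal distance between the grasp point and packed1 below 0.02 m and z of the grasp point in the frame of packed1 below 0.18 m) or (horizontal distance between the grasp point and packed2 below 0.02 m and z of the grasp point in the frame of packed2 below 0.18 m) or (horizontal distance between the grasp point and packed3 below 0.02 m and z of the grasp point in the frame of packed3 below 0.18 m) or (horizontal distance between the grasp point and packed4 below 0.02 m and z of the grasp point in the frame of packed4 below 0.18 m)).
It also fails if it takes over 56 s, if anything falls off the work surface, if the arm or the gripper's body presses on something with over 40 N, if the wrist force passes 120 N, or if a joint passes its speed limit or range.

## Working session

There is one attempt and no reset: what is moved stays moved. The work goes in short steps, Python scripts to look and compute and a shell command to move; the robot and the scene stay as the last step left them, time stands still between calls to the robot, and variables do not carry over. Pictures are saved under pics/ and viewed, and the job is handed in when it is done.

```bash
mkdir -p pics
cat > h.py <<'E'
import numpy as np, cv2
from rig import sense, eyes, ctrl
def save(c,n):
    cv2.imwrite(f'pics/{n}.png',c['pixels'][:,:,::-1])
def ray(c,uv):
    p=cv2.undistortPoints(np.array([[uv]],float),np.array(c['mtx']),np.array(c['dist']))[0,0]
    R=np.array(c['R']);t=np.array(c['t'])
    return -R.T@t, R.T@np.array([p[0],p[1],1.])
def onz(c,uv,z):
    o,d=ray(c,uv); return o+d*(z-o[2])/d[2]
def proj(c,X):
    R=np.array(c['R']);t=np.array(c['t'])
    return cv2.projectPoints(np.array([X],float),cv2.Rodrigues(R)[0],t,np.array(c['mtx']),np.array(c['dist']))[0][0,0]
E
python3 - <<'E'
from h import *
import pickle
s=sense();print({k:np.round(v,3) for k,v in s.items()},ctrl.pinch_z)
D={n:eyes.capture(n) for n in("scene","side","wrist")}
for n in D: save(D[n],n+'0'); print(n,np.round(-np.array(D[n]['R']).T@D[n]['t']))
pickle.dump(D,open('D.pkl','wb'))
E
```

```text
{'time_s': np.float64(0.0), 'joints': array([ 1.115,  0.313,  1.498,  0.   ,  1.331, -0.223]), 'dq': array([ 0.001, -0.001,  0.001, -0.   ,  0.   ,  0.   ]), 'tau': array([-0.0000e+00, -4.1227e+01, -2.5975e+01, -0.0000e+00,  4.0000e-03,
        0.0000e+00]), 'eef_pos': array([121.005, 510.586, 230.74 ]), 'ee_rot': array([-0.702,  0.703, -0.082,  0.082]), 'force': array([ 0.747,  0.638, -1.268]), 'wrist_torque': array([-0.02 ,  0.035,  0.015]), 'grip_width': np.float64(1.001)} 18.700000000000003
scene [1396.  307. 1035.]
side [ 331.  822. 1336.]
wrist [ 52. 526. 374.]
```

View pics/scene0.png

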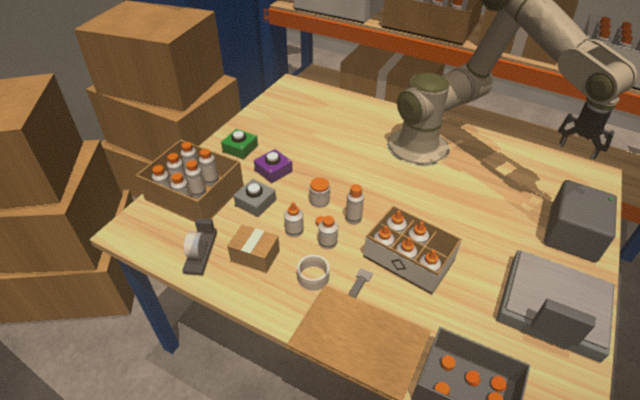

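View pics/side0.png

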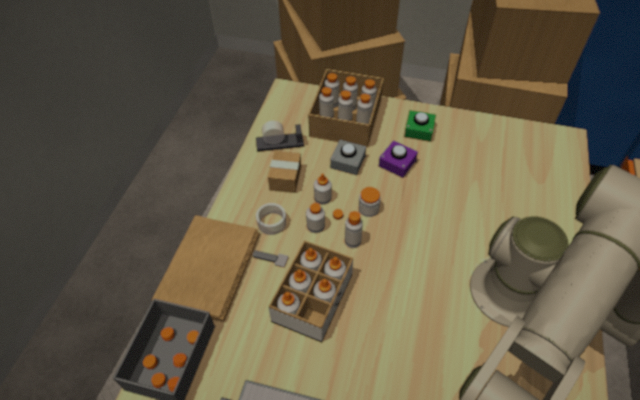

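View pics/wrist0.png

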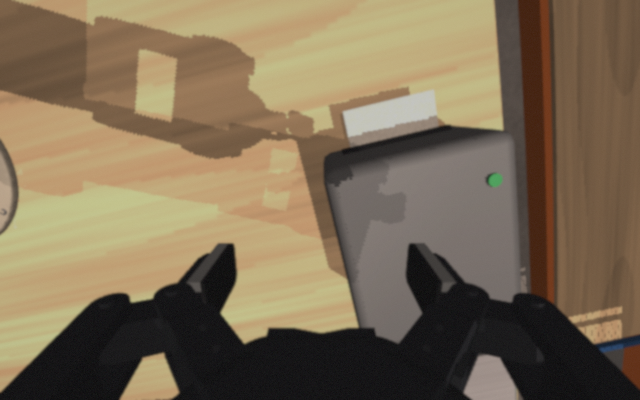

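The carton shows at scene (411,247) / side (313,290), with its empty cell near side (315,312). These are the loose-can candidates:
- Scene (293,218) / side (323,188): looks pointed.
- Scene (327,231) / side (316,217): looks flat-capped.
- Scene (355,203): the spray can.
- Scene (319,190): the tin.

I'll confirm the pick with enlarged crops.

Run:
```python
from h import *
import pickle
D=pickle.load(open('D.pkl','rb'))
a=D['scene']['pixels'][165:295,225:465,::-1]; b=D['side']['pixels'][130:340,240:440,::-1]
cv2.imwrite('pics/cs.png',cv2.resize(a,None,fx=3.3,fy=3.3,interpolation=cv2.INTER_CUBIC))
cv2.imwrite('pics/cd.png',cv2.resize(b,None,fx=2.8,fy=2.8,interpolation=cv2.INTER_CUBIC))
for n in('scene','side'):
    im=D[n]['pixels']; h=cv2.cvtColor(im,cv2.COLOR_RGB2HSV)
    m=cv2.inRange(h,(4,150,110),(13,255,255))
    k,_,st,ce=cv2.connectedComponentsWithStats(m)
    print(n,[(st[i].tolist(),ce[i].round(1).tolist()) for i in range(1,k) if 8<st[i][4]<400 and 225<ce[i][0]<465 and 130<ce[i][1]<340])
```

```text
scene [([311, 178, 18, 14, 188], [319.2, 184.1]), ([350, 184, 12, 13, 108], [355.4, 190.3]), ([288, 202, 11, 13, 70], [292.9, 208.5]), ([392, 210, 12, 14, 93], [397.3, 216.7]), ([316, 216, 18, 11, 134], [325.0, 220.5]), ([414, 222, 13, 13, 98], [419.8, 228.0]), ([379, 225, 13, 14, 97], [384.6, 231.8]), ([402, 237, 12, 14, 99], [407.3, 243.6]), ([426, 250, 13, 14, 110], [431.5, 256.3])]
side [([320, 176, 8, 8, 22], [323.2, 178.7]), ([368, 198, 11, 5, 11], [373.0, 200.9]), ([349, 218, 6, 7, 20], [351.4, 221.4]), ([306, 250, 11, 11, 47], [311.4, 253.6]), ([330, 259, 11, 10, 51], [335.1, 262.0]), ([294, 271, 12, 11, 46], [300.7, 274.3]), ([319, 280, 12, 11, 50], [325.0, 284.0]), ([283, 293, 11, 12, 47], [288.4, 297.1])]
```

View pics/cs.png

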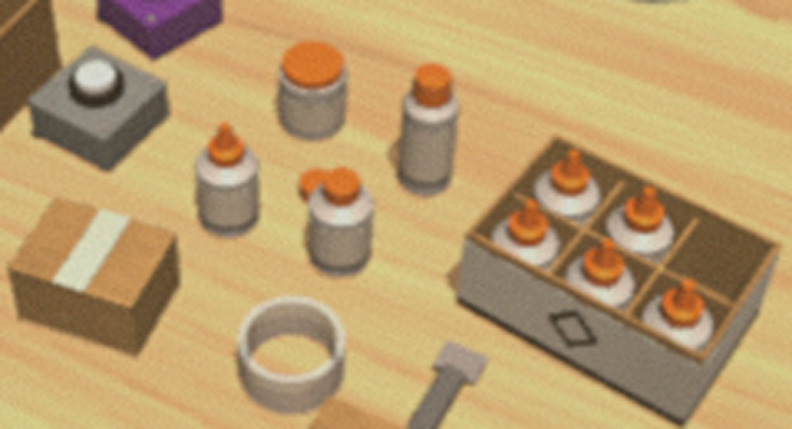

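View pics/cd.png

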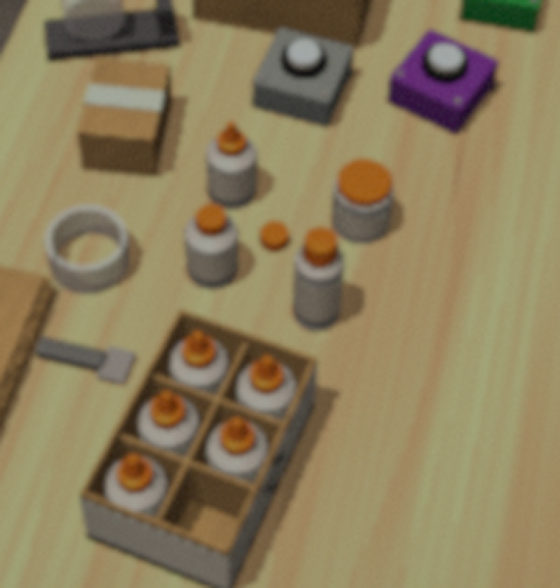

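The crops confirm it. The pointed loose can has its tip at scene (293,203) / side (322.5,174). The can to its right has a flat cap. The carton's empty cell is at the right end of its back row in the scene view. Next I'll triangulate everything.

```bash
cat > m.py <<'E'
from h import *
import pickle
D=pickle.load(open('D.pkl','rb'));S,T=D['scene'],D['side']
def tri(a,b):
    o1,d1=ray(S,a);o2,d2=ray(T,b)
    A=np.stack([d1,-d2],1);x=np.linalg.lstsq(A,o2-o1,rcond=None)[0]
    p,q=o1+x[0]*d1,o2+x[1]*d2
    return (p+q)/2,np.linalg.norm(p-q)
sc=lambda x,y:(x/3.3+225-.35,y/3.3+165-.35); sd=lambda x,y:(x/2.8+240-.3,y/2.8+130-.3)
def rep(n,a,b,z):
    p,g=tri(a,b);print(n,p.round(1),'gap',round(g,1),'onz',onz(S,a,z).round(1)[:2],onz(T,b,z).round(1)[:2]);return (onz(S,a,z)+onz(T,b,z))/2
if __name__=='__main__':
    tip=rep('tip',sc(224,126),sd(231,124),120)
    P=[rep('p',sc(*a),sd(*b),124) for a,b in [((573,152),(198,333)),((648,188),(267,356)),((528,200),(167,392)),((605,241),(237,418)),((685,282),(134,454))]]
    print('empty',(P[3]+P[1]-P[2]*0-P[0]*0).round(1)*0, 'e1',(P[3]+P[4]-P[2]).round(1),'e2',(2*P[3]-P[1]).round(1))
    # button by white mask
    for c,(x0,x1,y0,y1),n in((S,(238,275,175,205),'s'),(T,(333,368,138,165),'t')):
        g=c['pixels'].min(2)[y0:y1,x0:x1]; m=(g>150).astype(np.uint8)
        k,_,st,ce=cv2.connectedComponentsWithStats(m);i=1+st[1:,4].argmax();u=ce[i]+[x0,y0];print(n,st[i],u,onz(c,u,72).round(1))
    rep('flat',sc(341,185),sd(211,218),100)
    rep('spray',sc(433,84),sd(321,243),138)
    rep('tin',sc(313,62),sd(363,180),78)
E
python3 m.py
```

```text
tip [ 606.9 -198.   119.2] gap 0.4 onz [ 607.8 -197.3] [ 606.7 -197.5]
p [555.8 109.8 182.6] gap 9.4 onz [494.5  91.4] [568.1  79.2]
p [501.4 138.2 146.7] gap 65.9 onz [504.8 164.2] [495.5  88.1]
p [576.7 107.6 112. ] gap 66.7 onz [566.6  77.9] [579.1 151.3]
p [517.7 134.8  60.2] gap 13.7 onz [579.5 152. ] [506.8 162. ]
p [590.5 224.  124.6] gap 2.0 onz [590.6 224.9] [590.4 222.7]
empty [0. 0. 0.] e1 [560.8 266.2 124. ] e2 [586.1 187.9 124. ]
s [10  8 12  9 85] [253.34117647 187.10588235] [ 563.8 -372.3   72. ]
t [11  7  9  7 51] [348. 148.] [ 562.5 -371.8   72. ]
flat [599.8 -83.7  93.5] gap 1.4 onz [605.8 -80.2] [598.3 -79.7]
spray [473.8 -54.9 126.5] gap 3.9 onz [487.  -48.3] [472.1 -48.8]
tin [ 452.6 -189.4   77.6] gap 0.1 onz [ 453.1 -189.1] [ 452.6 -189.2]
```

The packed tips from the two views agree once paired correctly: (494,90), (505.5,163), (567,78.5), (579,151.5) and (590.5,224). They sit on a 74 mm grid, and extrapolating it puts the empty cell at about (517,236). The spout tip is at (607,-197.5), triangulated at z=119 against 120 expected. The button is at (563,-372). Next I'll get the tool axes, then shut the gripper and raise.

```bash
cat > d.py <<'E'
import sys
from h import *
from scipy.spatial.transform import Rotation as Ro
s=sense();w,x,y,z=s['ee_rot'];R=Ro.from_quat([x,y,z,w]).as_matrix()
print('t',s['time_s'],'pos',s['eef_pos'].round(1),'F',np.round(s['force'],1),'g',s['grip_width'],'j',np.round(s['joints'],2))
print(R.round(3).tolist())
if len(sys.argv)>3:
    d=R.T@(np.array(sys.argv[1:4],float)-s['eef_pos']);n=int(sys.argv[4]) if len(sys.argv)>4 else int(np.ceil(abs(d).max()/30));print('tool delta',d.round(1),'rows',n,'per row',(d/n).round(2))
E
python3 -m handwheel '[{"grip":0,"ty":-20},{"grip":0,"ty":-20},{"grip":0,"ty":-20},{"grip":0},{"grip":0},{"grip":0},{"grip":0},{"grip":0}]'
python3 d.py 607 -197.5 290
```

```text
t 0.15 pos [121.1 510.7 230.9] F [-0.2 -0.2 -0.7] g 1.0006046884330042 j [ 1.11  0.31  1.5   0.    1.33 -0.22]
[[0.973, -0.0, 0.231], [-0.231, -0.001, 0.973], [-0.0, -1.0, -0.001]]
tool delta [ 636.2  -58.7 -577. ] rows 22 per row [ 28.92  -2.67 -26.23]invalid input
```

```bash
python3 -m handwheel '[{"grip":0,"tx":0,"ty":-20,"tz":0,"wx":0,"wy":0,"wz":0},{"grip":0,"tx":0,"ty":-20,"tz":0,"wx":0,"wy":0,"wz":0},{"grip":0,"tx":0,"ty":-20,"tz":0,"wx":0,"wy":0,"wz":0},{"grip":0,"tx":0,"ty":0,"tz":0,"wx":0,"wy":0,"wz":0},{"grip":0,"tx":0,"ty":0,"tz":0,"wx":0,"wy":0,"wz":0},{"grip":0,"tx":0,"ty":0,"tz":0,"wx":0,"wy":0,"wz":0}]'
python3 d.py 607 -197.5 290
```

```text
time_s: 0.65
eef_pos: [121.0, 510.6, 290.3]
ee_rot: [-0.702, 0.703, -0.082, 0.082]
force: [-0.2, -0.4, 0.1]
grip_width: 0.142
t 0.65 pos [121.  510.6 290.3] F [-0.2 -0.4  0.1] g 0.14172153809555424 j [ 1.11  0.28  1.39  0.    1.47 -0.22]
[[0.973, -0.001, 0.231], [-0.231, -0.001, 0.973], [-0.0, -1.0, -0.002]]
tool delta [ 636.2    1.  -576.9] rows 22 per row [ 28.92   0.04 -26.22]
```

```bash
python3 -m handwheel '[{"grip":0,"tx":29,"ty":0,"tz":-26,"wx":0,"wy":0,"wz":0},{"grip":0,"tx":29,"ty":0,"tz":-26,"wx":0,"wy":0,"wz":0},{"grip":0,"tx":29,"ty":0,"tz":-26,"wx":0,"wy":0,"wz":0},{"grip":0,"tx":29,"ty":0,"tz":-26,"wx":0,"wy":0,"wz":0},{"grip":0,"tx":29,"ty":0,"tz":-26,"wx":0,"wy":0,"wz":0},{"grip":0,"tx":29,"ty":0,"tz":-26,"wx":0,"wy":0,"wz":0},{"grip":0,"tx":29,"ty":0,"tz":-26,"wx":0,"wy":0,"wz":0},{"grip":0,"tx":29,"ty":0,"tz":-26,"wx":0,"wy":0,"wz":0},{"grip":0,"tx":29,"ty":0,"tz":-26,"wx":0,"wy":0,"wz":0},{"grip":0,"tx":29,"ty":0,"tz":-26,"wx":0,"wy":0,"wz":0}]'
python3 d.py 607 -197.5 290
```

```text
time_s: 1.48
eef_pos: [343.6, 189.1, 290.4]
ee_rot: [-0.702, 0.702, -0.083, 0.082]
force: [1.8, -0.1, 0.1]
grip_width: -0.004
t 1.4833 pos [343.6 189.1 290.4] F [ 1.8 -0.1  0.1] g -0.003744545065377879 j [ 0.2  -0.03  1.74  0.    1.43 -1.14]
[[0.973, -0.002, 0.231], [-0.231, -0.0, 0.973], [-0.001, -1.0, -0.001]]
tool delta [ 3.455e+02  1.000e-01 -3.154e+02] rows 12 per row [ 2.879e+01  1.000e-02 -2.628e+01]
```

```bash
python3 -m handwheel '[{"grip":0,"tx":29,"ty":0,"tz":-26,"wx":0,"wy":0,"wz":0},{"grip":0,"tx":29,"ty":0,"tz":-26,"wx":0,"wy":0,"wz":0},{"grip":0,"tx":29,"ty":0,"tz":-26,"wx":0,"wy":0,"wz":0},{"grip":0,"tx":29,"ty":0,"tz":-26,"wx":0,"wy":0,"wz":0},{"grip":0,"tx":29,"ty":0,"tz":-26,"wx":0,"wy":0,"wz":0},{"grip":0,"tx":29,"ty":0,"tz":-26,"wx":0,"wy":0,"wz":0},{"grip":0,"tx":29,"ty":0,"tz":-26,"wx":0,"wy":0,"wz":0},{"grip":0,"tx":29,"ty":0,"tz":-26,"wx":0,"wy":0,"wz":0},{"grip":0,"tx":29,"ty":0,"tz":-26,"wx":0,"wy":0,"wz":0},{"grip":0,"tx":0,"ty":0,"tz":0,"wx":0,"wy":0,"wz":0}]'
python3 d.py 607 -197.5 290
```

```text
time_s: 2.32
eef_pos: [545.0, -101.9, 288.2]
ee_rot: [-0.702, 0.702, -0.085, 0.082]
force: [-0.2, -0.2, -0.3]
grip_width: -0.001
t 2.3167 pos [ 545.  -101.9  288.2] F [-0.2 -0.2 -0.3] g -0.0005786979586536396 j [-0.4   0.35  1.3  -0.    1.49 -1.73]
[[0.972, -0.004, 0.235], [-0.235, 0.0, 0.972], [-0.003, -1.0, -0.001]]
tool delta [ 82.8  -2.  -78.3] rows 3 per row [ 27.59  -0.68 -26.11]
```

Next I'll move over the tip at a safe height, then look before descending.

```bash
python3 -m handwheel '[{"grip":0,"tx":21,"ty":0,"tz":-20,"wx":0,"wy":0,"wz":0},{"grip":0,"tx":21,"ty":0,"tz":-20,"wx":0,"wy":0,"wz":0},{"grip":0,"tx":21,"ty":0,"tz":-20,"wx":0,"wy":0,"wz":0},{"grip":0,"tx":20,"ty":0,"tz":-18,"wx":0,"wy":0,"wz":0},{"grip":0,"tx":0,"ty":10,"tz":0,"wx":0,"wy":0,"wz":0},{"grip":0,"tx":0,"ty":20,"tz":0,"wx":0,"wy":0,"wz":0},{"grip":0,"tx":0,"ty":20,"tz":0,"wx":0,"wy":0,"wz":0},{"grip":0,"tx":0,"ty":0,"tz":0,"wx":0,"wy":0,"wz":0}]'
python3 d.py 607 -197.5 150
python3 - <<'E'
from h import *
for n in('wrist','side','scene'):
    c=eyes.capture(n);save(c,n+'1')
    print(n,proj(c,[607,-197.5,120]))
E
```

```text
time_s: 2.98
eef_pos: [604.4, -190.8, 236.0]
ee_rot: [0.704, -0.701, 0.085, -0.079]
force: [-0.2, 0.3, -1.7]
grip_width: -0.001
t 2.9833 pos [ 604.4 -190.8  236. ] F [-0.2  0.3 -1.7] g -0.0008502560755724754 j [-0.49  0.56  1.11  0.    1.47 -1.83]
[[0.973, -0.008, 0.231], [-0.231, 0.004, 0.973], [-0.009, -1.0, 0.002]]
tool delta [ 4.8 85.9 -6.1] rows 3 per row [ 1.6  28.64 -2.04]
wrist [315.1108483  198.07274364]
side [322.11379143 173.97832313]
scene [292.6111868  202.65724458]
```

View pics/wrist1.png

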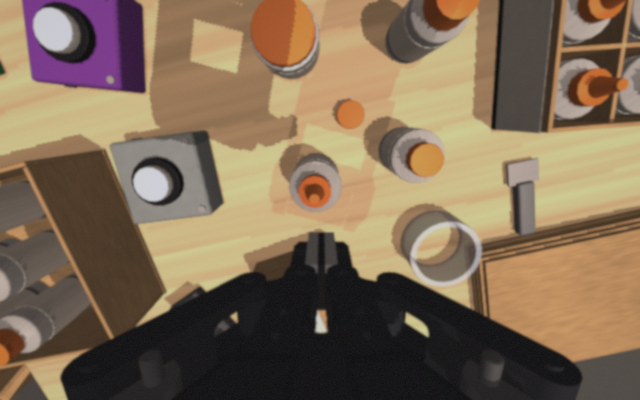

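View pics/scene1.png

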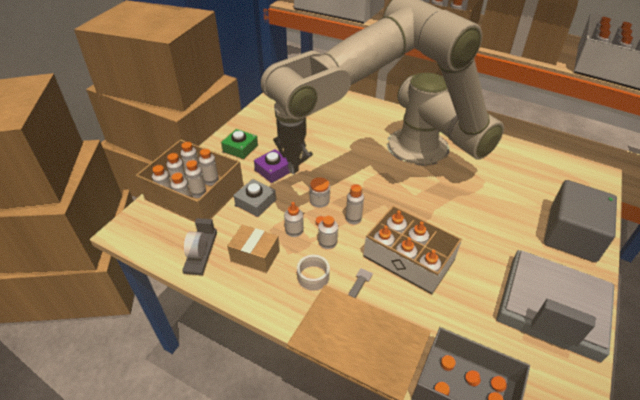

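In the wrist view the spout tip is at about (315,198), where I predicted it. The grey station's button is at (153,183) and the flat cap at (425,158). The arm's position in the scene view looked odd, so I'll check the projected TCP.

Run:
```python
from h import *
s=sense();print(s['eef_pos'])
for n in('scene','side'):
    c=eyes.capture(n);print(n,proj(c,s['eef_pos']),proj(c,s['eef_pos']+[0,0,100])); save(c,n+'2')
a=cv2.imread('pics/scene2.png');b=cv2.imread('pics/side2.png')
cv2.imwrite('pics/c2.png',np.hstack([cv2.resize(a[80:280,200:400],(400,400)),cv2.resize(b[100:300,240:440],(400,400))]))
```

```text
[ 606.13609132 -191.69842591  242.03456953]
scene [292.89015186 171.5886877 ] [291.4603177  142.33519205]
side [321.58002718 148.1104011 ] [321.27621633 123.03392238]
```

View pics/c2.png

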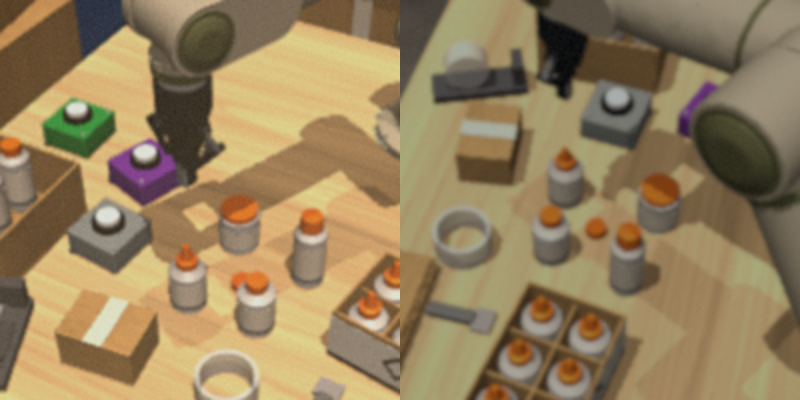

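Both views show the fingertips exactly where the TCP projects: scene (293,171) and side (321,148). The geometry is consistent, so I'll descend.

```bash
python3 d.py 607 -197.5 150|tail -1; python3 -m handwheel '[{"grip":0,"tx":1,"ty":15,"tz":-3,"wx":0,"wy":0,"wz":0},{"grip":0,"tx":1,"ty":20,"tz":-2,"wx":0,"wy":0,"wz":0},{"grip":0,"tx":0,"ty":20,"tz":0,"wx":0,"wy":0,"wz":0},{"grip":0,"tx":0,"ty":20,"tz":0,"wx":0,"wy":0,"wz":0},{"grip":0,"tx":0,"ty":10,"tz":0,"wx":0,"wy":0,"wz":0},{"grip":0,"tx":0,"ty":6,"tz":0,"wx":0,"wy":0,"wz":0},{"grip":0,"tx":0,"ty":0,"tz":0,"wx":0,"wy":0,"wz":0},{"grip":0,"tx":0,"ty":0,"tz":0,"wx":0,"wy":0,"wz":0},{"grip":0,"tx":0,"ty":0,"tz":0,"wx":0,"wy":0,"wz":0}]'
python3 d.py 607 -197.5 150
python3 - <<'E'
from h import *
a=eyes.capture('scene')['pixels'][140:240,240:340,::-1];b=eyes.capture('side')['pixels'][130:230,270:370,::-1]
cv2.imwrite('pics/c3.png',np.hstack([cv2.resize(a,(400,400)),cv2.resize(b,(400,400))]))
E
```

```text
tool delta [ 1.7 92.7 -5.2] rows 4 per row [ 0.43 23.18 -1.31]
time_s: 3.98
eef_pos: [607.4, -197.6, 151.8]
ee_rot: [-0.702, 0.703, -0.081, 0.083]
force: [0.2, -1.1, 0.2]
grip_width: 0.003
t 3.9833 pos [ 607.4 -197.6  151.8] F [ 0.2 -1.1  0.2] g 0.0027667053607525693 j [-0.5   0.63  1.23 -0.    1.28 -1.84]
[[0.973, 0.002, 0.231], [-0.231, -0.001, 0.973], [0.002, -1.0, -0.001]]
tool delta [-0.4  1.8 -0. ] rows 1 per row [-0.41  1.76 -0.01]
```

View pics/c3.png

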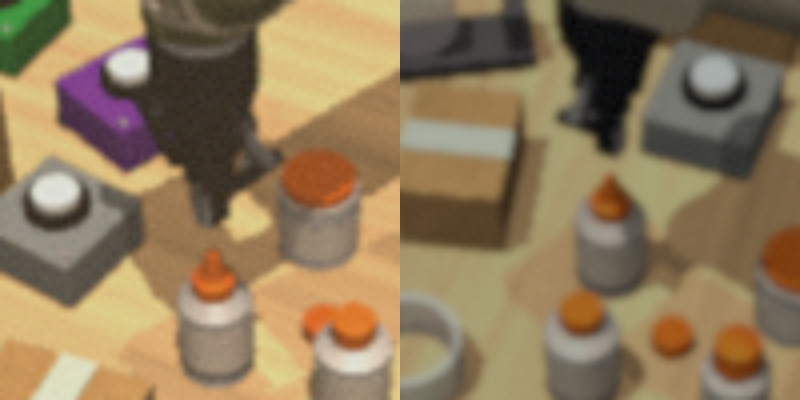

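The fingertips stand right above the spout tip in both views, about 30 mm up. I'll dwell 2.5 s here.

```bash
python3 -m handwheel '[{"grip":0,"tx":0,"ty":0,"tz":0,"wx":0,"wy":0,"wz":0},{"grip":0,"tx":0,"ty":0,"tz":0,"wx":0,"wy":0,"wz":0},{"grip":0,"tx":0,"ty":0,"tz":0,"wx":0,"wy":0,"wz":0},{"grip":0,"tx":0,"ty":0,"tz":0,"wx":0,"wy":0,"wz":0},{"grip":0,"tx":0,"ty":0,"tz":0,"wx":0,"wy":0,"wz":0},{"grip":0,"tx":0,"ty":0,"tz":0,"wx":0,"wy":0,"wz":0},{"grip":0,"tx":0,"ty":0,"tz":0,"wx":0,"wy":0,"wz":0},{"grip":0,"tx":0,"ty":0,"tz":0,"wx":0,"wy":0,"wz":0},{"grip":0,"tx":0,"ty":0,"tz":0,"wx":0,"wy":0,"wz":0},{"grip":0,"tx":0,"ty":0,"tz":0,"wx":0,"wy":0,"wz":0}]' >/dev/null
python3 -m handwheel '[{"grip":0,"tx":0,"ty":0,"tz":0,"wx":0,"wy":0,"wz":0},{"grip":0,"tx":0,"ty":0,"tz":0,"wx":0,"wy":0,"wz":0},{"grip":0,"tx":0,"ty":0,"tz":0,"wx":0,"wy":0,"wz":0},{"grip":0,"tx":0,"ty":0,"tz":0,"wx":0,"wy":0,"wz":0},{"grip":0,"tx":0,"ty":0,"tz":0,"wx":0,"wy":0,"wz":0},{"grip":0,"tx":0,"ty":0,"tz":0,"wx":0,"wy":0,"wz":0},{"grip":0,"tx":0,"ty":0,"tz":0,"wx":0,"wy":0,"wz":0},{"grip":0,"tx":0,"ty":0,"tz":0,"wx":0,"wy":0,"wz":0},{"grip":0,"tx":0,"ty":0,"tz":0,"wx":0,"wy":0,"wz":0},{"grip":0,"tx":0,"ty":0,"tz":0,"wx":0,"wy":0,"wz":0}]' >/dev/null
python3 -m handwheel '[{"grip":0,"tx":0,"ty":0,"tz":0,"wx":0,"wy":0,"wz":0},{"grip":0,"tx":0,"ty":0,"tz":0,"wx":0,"wy":0,"wz":0},{"grip":0,"tx":0,"ty":0,"tz":0,"wx":0,"wy":0,"wz":0},{"grip":0,"tx":0,"ty":0,"tz":0,"wx":0,"wy":0,"wz":0},{"grip":0,"tx":0,"ty":0,"tz":0,"wx":0,"wy":0,"wz":0},{"grip":0,"tx":0,"ty":0,"tz":0,"wx":0,"wy":0,"wz":0},{"grip":0,"tx":0,"ty":0,"tz":0,"wx":0,"wy":0,"wz":0},{"grip":0,"tx":0,"ty":0,"tz":0,"wx":0,"wy":0,"wz":0},{"grip":0,"tx":0,"ty":0,"tz":0,"wx":0,"wy":0,"wz":0},{"grip":0,"tx":0,"ty":0,"tz":0,"wx":0,"wy":0,"wz":0}]'
python3 -m handwheel '[{"grip":0,"tx":0,"ty":-20,"tz":0,"wx":0,"wy":0,"wz":0},{"grip":0,"tx":0,"ty":-30,"tz":0,"wx":0,"wy":0,"wz":0},{"grip":0,"tx":0,"ty":-30,"tz":0,"wx":0,"wy":0,"wz":0},{"grip":0,"tx":0,"ty":-30,"tz":0,"wx":0,"wy":0,"wz":0},{"grip":0,"tx":0,"ty":-20,"tz":0,"wx":0,"wy":0,"wz":0},{"grip":0,"tx":0,"ty":0,"tz":0,"wx":0,"wy":0,"wz":0},{"grip":0,"tx":0,"ty":0,"tz":0,"wx":0,"wy":0,"wz":0}]'
python3 d.py 517 236 280 14
```

```text
time_s: 6.58
eef_pos: [606.9, -197.3, 150.3]
ee_rot: [-0.702, 0.702, -0.082, 0.082]
force: [0.1, -0.4, 0.9]
grip_width: -0.001
time_s: 7.17
eef_pos: [607.1, -197.4, 281.0]
ee_rot: [-0.702, 0.703, -0.082, 0.083]
force: [-1.1, 0.2, -0.2]
grip_width: -0.003
t 7.1667 pos [ 607.1 -197.4  281. ] F [-1.1  0.2 -0.2] g -0.002915625171912561 j [-0.5   0.55  1.02  0.    1.57 -1.84]
[[0.973, 0.002, 0.231], [-0.231, -0.001, 0.973], [0.002, -1.0, -0.0]]
tool delta [-187.6    0.5  400.9] rows 14 per row [-13.4    0.03  28.64]
```

```bash
python3 -m handwheel '[{"grip":0,"tx":-13.4,"ty":0,"tz":28.6,"wx":0,"wy":0,"wz":0},{"grip":0,"tx":-13.4,"ty":0,"tz":28.6,"wx":0,"wy":0,"wz":0},{"grip":0,"tx":-13.4,"ty":0,"tz":28.6,"wx":0,"wy":0,"wz":0},{"grip":0,"tx":-13.4,"ty":0,"tz":28.6,"wx":0,"wy":0,"wz":0},{"grip":0,"tx":-13.4,"ty":0,"tz":28.6,"wx":0,"wy":0,"wz":0},{"grip":0,"tx":-13.4,"ty":0,"tz":28.6,"wx":0,"wy":0,"wz":0},{"grip":0,"tx":-13.4,"ty":0,"tz":28.6,"wx":0,"wy":0,"wz":0}]'
python3 -m handwheel '[{"grip":0,"tx":-13.4,"ty":0,"tz":28.6,"wx":0,"wy":0,"wz":0},{"grip":0,"tx":-13.4,"ty":0,"tz":28.6,"wx":0,"wy":0,"wz":0},{"grip":0,"tx":-13.4,"ty":0,"tz":28.6,"wx":0,"wy":0,"wz":0},{"grip":0,"tx":-13.4,"ty":0,"tz":28.6,"wx":0,"wy":0,"wz":0},{"grip":0,"tx":-13.4,"ty":0,"tz":28.6,"wx":0,"wy":0,"wz":0},{"grip":0,"tx":-13.4,"ty":0,"tz":28.6,"wx":0,"wy":0,"wz":0},{"grip":0,"tx":-13.4,"ty":0,"tz":28.6,"wx":0,"wy":0,"wz":0},{"grip":0,"tx":0,"ty":0,"tz":0,"wx":0,"wy":0,"wz":0},{"grip":0,"tx":0,"ty":0,"tz":0,"wx":0,"wy":0,"wz":0},{"grip":0,"tx":0,"ty":0,"tz":0,"wx":0,"wy":0,"wz":0}]'
python3 d.py 517 236 130
python3 - <<'E'
from h import *
c=eyes.capture('wrist');im=c['pixels'][:,:,::-1].copy()
for z in(96,4):
    for dx,dy in((0,0),):
        u=proj(c,[517,236,z]);cv2.drawMarker(im,(int(u[0]),int(u[1])),(255,0,255),0,14,2);print(u)
cv2.imwrite('pics/w4.png',im)
E
```

```text
time_s: 7.75
eef_pos: [560.7, 20.6, 278.7]
ee_rot: [0.702, -0.702, 0.083, -0.081]
force: [0.9, -0.5, 0.7]
grip_width: 0.003
time_s: 8.58
eef_pos: [516.5, 235.1, 279.2]
ee_rot: [-0.702, 0.703, -0.083, 0.082]
force: [-0.3, 0.2, 0.4]
grip_width: -0.001
t 8.5833 pos [516.5 235.1 279.2] F [-0.3  0.2  0.4] g -0.0006506172593187526 j [ 0.22  0.38  1.28 -0.    1.48 -1.12]
[[0.973, -0.002, 0.231], [-0.231, -0.001, 0.973], [-0.002, -1.0, -0.001]]
tool delta [  0.5 149.2   1.2] rows 5 per row [ 0.09 29.84  0.23]
[322.5833872  178.08517091]
[322.28903584 164.85430442]
```

View pics/w4.png

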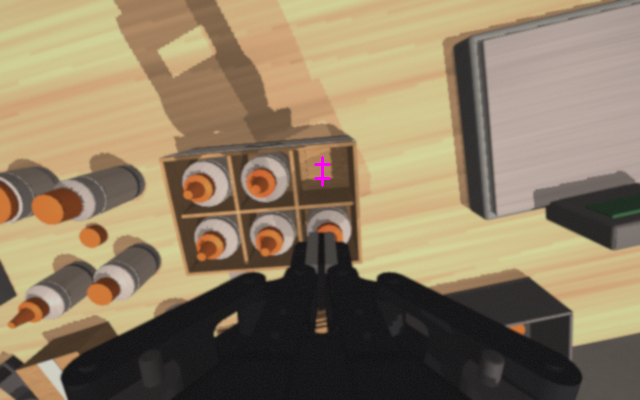

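The empty cell is at wrist (327,177) and my estimate for its mouth projects to (322.6,178). They agree within about 5 mm, and the five filled cells are around it. I'll descend to TCP z≈128 and dwell.

```bash
python3 -m handwheel '[{"grip":0,"tx":1,"ty":20,"tz":1,"wx":0,"wy":0,"wz":0},{"grip":0,"tx":1,"ty":30,"tz":1,"wx":0,"wy":0,"wz":0},{"grip":0,"tx":0,"ty":30,"tz":0,"wx":0,"wy":0,"wz":0},{"grip":0,"tx":0,"ty":30,"tz":0,"wx":0,"wy":0,"wz":0},{"grip":0,"tx":0,"ty":20,"tz":0,"wx":0,"wy":0,"wz":0},{"grip":0,"tx":0,"ty":15,"tz":0,"wx":0,"wy":0,"wz":0},{"grip":0,"tx":0,"ty":4,"tz":0,"wx":0,"wy":0,"wz":0},{"grip":0,"tx":0,"ty":0,"tz":0,"wx":0,"wy":0,"wz":0},{"grip":0,"tx":0,"ty":0,"tz":0,"wx":0,"wy":0,"wz":0},{"grip":0,"tx":0,"ty":0,"tz":0,"wx":0,"wy":0,"wz":0}]'
python3 - <<'E'
from h import *
a=eyes.capture('scene')['pixels'][170:300,350:480,::-1];b=eyes.capture('side')['pixels'][220:350,250:380,::-1]
cv2.imwrite('pics/c5.png',np.hstack([cv2.resize(a,(400,400)),cv2.resize(b,(400,400))]))
E
```

```text
time_s: 9.47
eef_pos: [519.8, 236.8, 132.5]
ee_rot: [0.703, -0.702, 0.082, -0.083]
force: [-0.2, 1.0, -0.3]
grip_width: 0.002
```

View pics/c5.png

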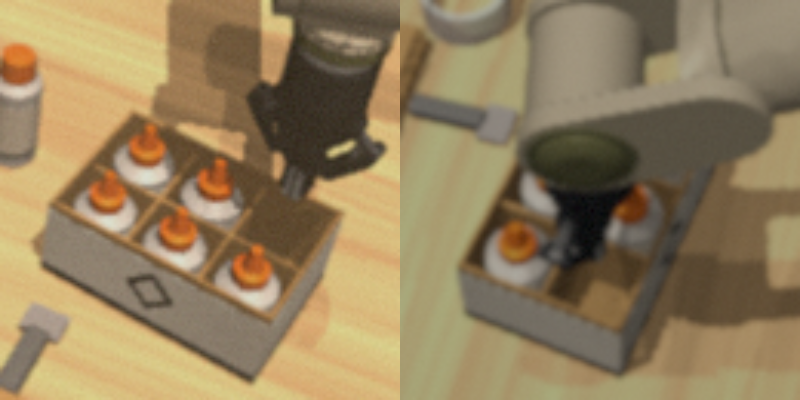

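The fingers hang above the empty compartment's mouth, clear of its neighbours. I'll dwell and then lift.

```bash
python3 -m handwheel '[{"grip":0,"tx":0,"ty":0,"tz":0,"wx":0,"wy":0,"wz":0},{"grip":0,"tx":0,"ty":0,"tz":0,"wx":0,"wy":0,"wz":0},{"grip":0,"tx":0,"ty":0,"tz":0,"wx":0,"wy":0,"wz":0},{"grip":0,"tx":0,"ty":0,"tz":0,"wx":0,"wy":0,"wz":0},{"grip":0,"tx":0,"ty":0,"tz":0,"wx":0,"wy":0,"wz":0},{"grip":0,"tx":0,"ty":0,"tz":0,"wx":0,"wy":0,"wz":0},{"grip":0,"tx":0,"ty":0,"tz":0,"wx":0,"wy":0,"wz":0},{"grip":0,"tx":0,"ty":0,"tz":0,"wx":0,"wy":0,"wz":0},{"grip":0,"tx":0,"ty":0,"tz":0,"wx":0,"wy":0,"wz":0},{"grip":0,"tx":0,"ty":0,"tz":0,"wx":0,"wy":0,"wz":0}]' 
python3 -m handwheel '[{"grip":0,"tx":0,"ty":0,"tz":0,"wx":0,"wy":0,"wz":0},{"grip":0,"tx":0,"ty":0,"tz":0,"wx":0,"wy":0,"wz":0},{"grip":0,"tx":0,"ty":0,"tz":0,"wx":0,"wy":0,"wz":0},{"grip":0,"tx":0,"ty":0,"tz":0,"wx":0,"wy":0,"wz":0},{"grip":0,"tx":0,"ty":0,"tz":0,"wx":0,"wy":0,"wz":0},{"grip":0,"tx":0,"ty":0,"tz":0,"wx":0,"wy":0,"wz":0},{"grip":0,"tx":0,"ty":0,"tz":0,"wx":0,"wy":0,"wz":0},{"grip":0,"tx":0,"ty":0,"tz":0,"wx":0,"wy":0,"wz":0},{"grip":0,"tx":0,"ty":0,"tz":0,"wx":0,"wy":0,"wz":0},{"grip":0,"tx":0,"ty":0,"tz":0,"wx":0,"wy":0,"wz":0}]' >/dev/null
python3 -m handwheel '[{"grip":0,"tx":0,"ty":0,"tz":0,"wx":0,"wy":0,"wz":0},{"grip":0,"tx":0,"ty":0,"tz":0,"wx":0,"wy":0,"wz":0},{"grip":0,"tx":0,"ty":0,"tz":0,"wx":0,"wy":0,"wz":0},{"grip":0,"tx":0,"ty":0,"tz":0,"wx":0,"wy":0,"wz":0},{"grip":0,"tx":0,"ty":0,"tz":0,"wx":0,"wy":0,"wz":0},{"grip":0,"tx":0,"ty":0,"tz":0,"wx":0,"wy":0,"wz":0},{"grip":0,"tx":0,"ty":0,"tz":0,"wx":0,"wy":0,"wz":0},{"grip":0,"tx":0,"ty":0,"tz":0,"wx":0,"wy":0,"wz":0}]'
python3 -m handwheel '[{"grip":0,"tx":0,"ty":-20,"tz":0,"wx":0,"wy":0,"wz":0},{"grip":0,"tx":0,"ty":-30,"tz":0,"wx":0,"wy":0,"wz":0},{"grip":0,"tx":0,"ty":-30,"tz":0,"wx":0,"wy":0,"wz":0},{"grip":0,"tx":0,"ty":-35,"tz":0,"wx":0,"wy":0,"wz":0},{"grip":0,"tx":0,"ty":-35,"tz":0,"wx":0,"wy":0,"wz":0},{"grip":0,"tx":0,"ty":0,"tz":0,"wx":0,"wy":0,"wz":0},{"grip":0,"tx":0,"ty":0,"tz":0,"wx":0,"wy":0,"wz":0}]'
python3 d.py 563 -372 280 20
```

```text
time_s: 10.4
eef_pos: [519.1, 237.0, 131.3]
ee_rot: [-0.702, 0.702, -0.082, 0.082]
force: [-0.1, 0.6, 0.5]
grip_width: -0.005
time_s: 11.9
eef_pos: [519.1, 237.0, 131.3]
ee_rot: [0.702, -0.702, 0.082, -0.082]
force: [-0.1, -0.3, -0.5]
grip_width: -0.001
time_s: 12.48
eef_pos: [519.6, 237.2, 282.9]
ee_rot: [0.703, -0.702, 0.081, -0.083]
force: [0.5, 0.7, -0.8]
grip_width: 0.0
t 12.4833 pos [519.6 237.2 282.9] F [ 0.5  0.7 -0.8] g 0.00030546457448011536 j [ 0.22  0.39  1.26  0.    1.49 -1.11]
[[0.973, 0.004, 0.231], [-0.231, 0.001, 0.973], [0.003, -1.0, 0.002]]
tool delta [ 182.8    2.6 -582.7] rows 20 per row [  9.14   0.13 -29.14]
```

```bash
python3 -m handwheel '[{"grip":0,"tx":9,"ty":0,"tz":-29,"wx":0,"wy":0,"wz":0},{"grip":0,"tx":9,"ty":0,"tz":-29,"wx":0,"wy":0,"wz":0},{"grip":0,"tx":9,"ty":0,"tz":-29,"wx":0,"wy":0,"wz":0},{"grip":0,"tx":9,"ty":0,"tz":-29,"wx":0,"wy":0,"wz":0},{"grip":0,"tx":9,"ty":0,"tz":-29,"wx":0,"wy":0,"wz":0},{"grip":0,"tx":9,"ty":0,"tz":-29,"wx":0,"wy":0,"wz":0},{"grip":0,"tx":9,"ty":0,"tz":-29,"wx":0,"wy":0,"wz":0},{"grip":0,"tx":9,"ty":0,"tz":-29,"wx":0,"wy":0,"wz":0},{"grip":0,"tx":9,"ty":0,"tz":-29,"wx":0,"wy":0,"wz":0},{"grip":0,"tx":9,"ty":0,"tz":-29,"wx":0,"wy":0,"wz":0}]'
python3 -m handwheel '[{"grip":0,"tx":9,"ty":0,"tz":-29,"wx":0,"wy":0,"wz":0},{"grip":0,"tx":9,"ty":0,"tz":-29,"wx":0,"wy":0,"wz":0},{"grip":0,"tx":9,"ty":0,"tz":-29,"wx":0,"wy":0,"wz":0},{"grip":0,"tx":9,"ty":0,"tz":-29,"wx":0,"wy":0,"wz":0},{"grip":0,"tx":9,"ty":0,"tz":-29,"wx":0,"wy":0,"wz":0},{"grip":0,"tx":9,"ty":0,"tz":-29,"wx":0,"wy":0,"wz":0},{"grip":0,"tx":9,"ty":0,"tz":-29,"wx":0,"wy":0,"wz":0},{"grip":0,"tx":9,"ty":0,"tz":-29,"wx":0,"wy":0,"wz":0},{"grip":0,"tx":9,"ty":0,"tz":-29,"wx":0,"wy":0,"wz":0},{"grip":0,"tx":9,"ty":0,"tz":-29,"wx":0,"wy":0,"wz":0}]'
python3 -m handwheel '[{"grip":0,"tx":0,"ty":0,"tz":0,"wx":0,"wy":0,"wz":0},{"grip":0,"tx":0,"ty":0,"tz":0,"wx":0,"wy":0,"wz":0}]'
python3 d.py 563 -372 80
python3 - <<'E'
from h import *
c=eyes.capture('wrist');im=c['pixels'][:,:,::-1].copy()
u=proj(c,[563,-372,72]);cv2.drawMarker(im,(int(u[0]),int(u[1])),(255,0,255),0,14,1);print(u)
m=(c['pixels'].min(2)>150).astype(np.uint8)
k,_,st,ce=cv2.connectedComponentsWithStats(m)
for i in range(1,k):
    if st[i][4]>100: print(st[i],ce[i],onz(c,ce[i],72).round(1))
cv2.imwrite('pics/w6.png',im)
E
```

```text
time_s: 13.32
eef_pos: [539.2, -67.3, 279.7]
ee_rot: [0.703, -0.702, 0.083, -0.081]
force: [0.0, 0.4, -0.7]
grip_width: -0.001
time_s: 14.15
eef_pos: [560.1, -370.1, 279.4]
ee_rot: [0.703, -0.702, 0.083, -0.081]
force: [-0.5, 0.4, 0.1]
grip_width: -0.002
time_s: 14.32
eef_pos: [559.9, -370.0, 278.6]
ee_rot: [0.703, -0.701, 0.084, -0.082]
force: [-1.1, 0.5, 0.9]
grip_width: -0.001
t 14.3167 pos [ 559.9 -370.   278.6] F [-1.1  0.5  0.9] g -0.0014170552374188573 j [-0.76  0.64  0.88  0.    1.63 -2.09]
[[0.973, -0.003, 0.233], [-0.233, 0.003, 0.973], [-0.003, -1.0, 0.002]]
tool delta [  4.2 198.6  -1.6] rows 7 per row [ 0.59 28.37 -0.23]
[320.14506924 176.99063052]
[  64   16   35   38 1021] [81.28011753 34.24877571] [ 344.  -591.6   72. ]
[234  23  33  36 820] [250.90487805  41.62804878] [ 396.9 -410.7   72. ]
[546 130  32  10 166] [564.09036145 133.80120482] [579.8 -72.5  72. ]
[314 134  40  37 810] [337.60864198 148.23333333] [ 533.5 -343.2   72. ]
[536 146  30  29 286] [546.27272727 165.25874126] [613.9 -95.1  72. ]
[444 157  43  44 517] [460.9032882  176.33462282] [ 603.1 -201.2   7
[... 174 characters left out ...]
.640625   209.49479167] [ 556.7 -580.2   72. ]
[ 81 208  28  37 406] [ 98.08866995 225.02216749] [ 557.1 -670.7   72. ]
[532 210  60  60 520] [568.94230769 242.31346154] [728.1 -67.   72. ]
[530 213  30  37 247] [540.97165992 228.80161943] [ 698.9 -104.1   72. ]
[169 248  24  33 301] [183.62126246 261.71760797] [ 633.5 -579.4   72. ]
[419 256  33  42 801] [435.48689139 275.24843945] [ 734.2 -249.8   72. ]
[108 262  25  32 319] [122.98432602 275.70532915] [ 634.4 -669.8   72. ]
[490 301  68  20 224] [521.48214286 309.9375    ] [ 820.9 -134.9   72. ]
[132 310  18  11 117] [140.70940171 314.62393162] [ 699.2 -671.4   72. ]
[513 316  50  14 279] [539.58422939 323.1218638 ] [ 851.  -109.4   72. ]
```

View pics/w6.png

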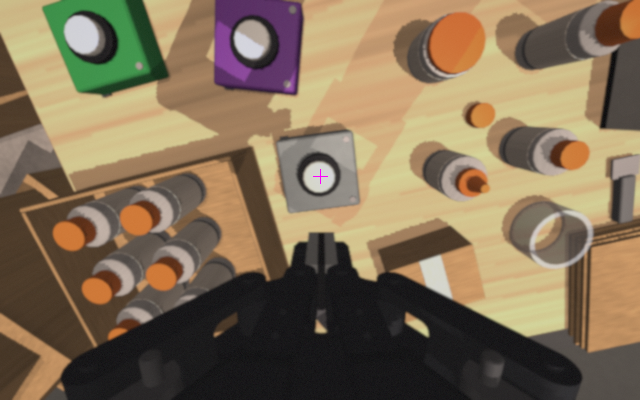

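The wrist view puts the grey button at (319,177), which is (562,-373.5) and agrees with the other cameras. The green and purple look-alikes are off to the upper left. The packed brown crate is close by, so I'll check its height and clearance before descending.

Run:
```python
from h import *
import pickle
D=pickle.load(open('D.pkl','rb'))
a=D['scene']['pixels'][130:230,125:285,::-1];b=D['side']['pixels'][60:180,290:450,::-1]
cv2.imwrite('pics/c7.png',np.hstack([cv2.resize(a,(400,250)),cv2.resize(b,(400,300))[:250]]) if 0 else np.hstack([cv2.resize(a,(400,250),interpolation=2),cv2.resize(b[:100],(400,250),interpolation=2)]))
```

```text
(no output)
```

View pics/c7.png

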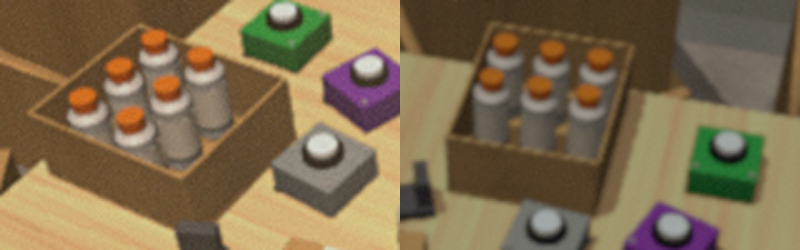

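Run:
```python
from m import *
print(tri((240,162),(369,124)),tri((197.6,201),(310,115)))
```

```text
(array([ 511.51630137, -459.18169447,  109.42580985]), np.float64(7.468274303197181)) (array([ 721.36310319, -466.79439875,  101.02417483]), np.float64(0.03328131707226558))
```

The crate's near edge is at y≈-460 and about 105 mm high. That is 88 mm from the button, outside the gripper's half-width, so it's clear. I'll descend to just above the button.

```bash
python3 -m handwheel '[{"grip":0,"tx":2,"ty":20,"tz":-1,"wx":0,"wy":0,"wz":0},{"grip":0,"tx":2,"ty":30,"tz":-1,"wx":0,"wy":0,"wz":0},{"grip":0,"tx":0,"ty":30,"tz":0,"wx":0,"wy":0,"wz":0},{"grip":0,"tx":0,"ty":30,"tz":0,"wx":0,"wy":0,"wz":0},{"grip":0,"tx":0,"ty":30,"tz":0,"wx":0,"wy":0,"wz":0},{"grip":0,"tx":0,"ty":25,"tz":0,"wx":0,"wy":0,"wz":0},{"grip":0,"tx":0,"ty":15,"tz":0,"wx":0,"wy":0,"wz":0},{"grip":0,"tx":0,"ty":10,"tz":0,"wx":0,"wy":0,"wz":0},{"grip":0,"tx":0,"ty":0,"tz":0,"wx":0,"wy":0,"wz":0},{"grip":0,"tx":0,"ty":0,"tz":0,"wx":0,"wy":0,"wz":0}]'
python3 -m handwheel '[{"grip":0,"tx":0,"ty":0,"tz":0,"wx":0,"wy":0,"wz":0},{"grip":0,"tx":0,"ty":0,"tz":0,"wx":0,"wy":0,"wz":0},{"grip":0,"tx":0,"ty":0,"tz":0,"wx":0,"wy":0,"wz":0}]'
python3 d.py 562.5 -372.5 66
python3 - <<'E'
from h import *
a=eyes.capture('scene')['pixels'][140:220,210:300,::-1];b=eyes.capture('side')['pixels'][110:190,310:400,::-1]
cv2.imwrite('pics/c8.png',np.hstack([cv2.resize(a,(400,356)),cv2.resize(b,(400,356))]))
E
```

```text
time_s: 15.2
eef_pos: [564.2, -371.2, 91.9]
ee_rot: [-0.702, 0.702, -0.082, 0.082]
force: [1.2, 0.2, -0.0]
grip_width: 0.001
time_s: 15.45
eef_pos: [564.2, -371.9, 92.4]
ee_rot: [-0.702, 0.703, -0.082, 0.083]
force: [0.0, 0.1, 0.3]
grip_width: -0.004
t 15.45 pos [ 564.2 -371.9   92.4] F [0.  0.1 0.3] g -0.0037019949270739464 j [-0.76  0.76  1.15  0.    1.23 -2.09]
[[0.973, 0.001, 0.231], [-0.231, -0.001, 0.973], [0.002, -1.0, -0.001]]
tool delta [-1.6 26.4 -0.9] rows 1 per row [-1.56 26.42 -0.93]
```

View pics/c8.png

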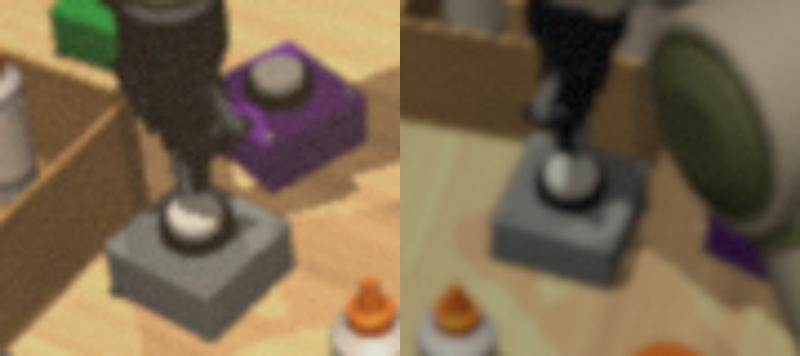

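The fingertips are 20 mm above the middle of the grey station's button, and the purple one is clear. I'll press in small steps.

```bash
python3 -m handwheel '[{"grip":0,"tx":0,"ty":8,"tz":0,"wx":0,"wy":0,"wz":0},{"grip":0,"tx":0,"ty":6,"tz":0,"wx":0,"wy":0,"wz":0},{"grip":0,"tx":0,"ty":4,"tz":0,"wx":0,"wy":0,"wz":0},{"grip":0,"tx":0,"ty":0,"tz":0,"wx":0,"wy":0,"wz":0},{"grip":0,"tx":0,"ty":0,"tz":0,"wx":0,"wy":0,"wz":0},{"grip":0,"tx":0,"ty":0,"tz":0,"wx":0,"wy":0,"wz":0}]'
python3 -m handwheel '[{"grip":0,"tx":0,"ty":2,"tz":0,"wx":0,"wy":0,"wz":0},{"grip":0,"tx":0,"ty":2,"tz":0,"wx":0,"wy":0,"wz":0},{"grip":0,"tx":0,"ty":2,"tz":0,"wx":0,"wy":0,"wz":0},{"grip":0,"tx":0,"ty":0,"tz":0,"wx":0,"wy":0,"wz":0},{"grip":0,"tx":0,"ty":0,"tz":0,"wx":0,"wy":0,"wz":0},{"grip":0,"tx":0,"ty":0,"tz":0,"wx":0,"wy":0,"wz":0}]'
```

```text
time_s: 16.05
eef_pos: [563.9, -371.7, 73.3]
ee_rot: [-0.702, 0.702, -0.082, 0.082]
force: [-0.5, -0.0, 0.7]
grip_width: 0.003
time_s: 16.55
eef_pos: [564.1, -371.9, 67.7]
ee_rot: [-0.702, 0.703, -0.082, 0.082]
force: [0.7, -1.6, 3.9]
grip_width: -0.002
```

```bash
python3 -m handwheel '[{"grip":0,"tx":0,"ty":1,"tz":0,"wx":0,"wy":0,"wz":0},{"grip":0,"tx":0,"ty":1,"tz":0,"wx":0,"wy":0,"wz":0},{"grip":0,"tx":0,"ty":0,"tz":0,"wx":0,"wy":0,"wz":0},{"grip":0,"tx":0,"ty":0,"tz":0,"wx":0,"wy":0,"wz":0},{"grip":0,"tx":0,"ty":0,"tz":0,"wx":0,"wy":0,"wz":0}]'
python3 -m handwheel '[{"grip":0,"tx":0,"ty":1,"tz":0,"wx":0,"wy":0,"wz":0},{"grip":0,"tx":0,"ty":0,"tz":0,"wx":0,"wy":0,"wz":0},{"grip":0,"tx":0,"ty":0,"tz":0,"wx":0,"wy":0,"wz":0}]'
```

```text
time_s: 16.97
eef_pos: [564.1, -371.9, 66.0]
ee_rot: [-0.702, 0.703, -0.082, 0.082]
force: [-0.1, 0.6, 7.2]
grip_width: 0.005
time_s: 17.22
eef_pos: [564.1, -371.9, 65.9]
ee_rot: [-0.702, 0.703, -0.082, 0.082]
force: [-2.2, 2.6, 13.5]
grip_width: -0.002
```

The button has bottomed out: z stopped at 66 mm while the force rose to 13 N. I'll withdraw.

```bash
python3 -m handwheel '[{"grip":0,"tx":0,"ty":-5,"tz":0,"wx":0,"wy":0,"wz":0},{"grip":0,"tx":0,"ty":-15,"tz":0,"wx":0,"wy":0,"wz":0},{"grip":0,"tx":0,"ty":-30,"tz":0,"wx":0,"wy":0,"wz":0},{"grip":0,"tx":0,"ty":-30,"tz":0,"wx":0,"wy":0,"wz":0},{"grip":0,"tx":0,"ty":-30,"tz":0,"wx":0,"wy":0,"wz":0},{"grip":0,"tx":0,"ty":-30,"tz":0,"wx":0,"wy":0,"wz":0},{"grip":0,"tx":0,"ty":-30,"tz":0,"wx":0,"wy":0,"wz":0},{"grip":0,"tx":0,"ty":0,"tz":0,"wx":0,"wy":0,"wz":0},{"grip":0,"tx":0,"ty":0,"tz":0,"wx":0,"wy":0,"wz":0},{"grip":0,"tx":0,"ty":0,"tz":0,"wx":0,"wy":0,"wz":0}]'
python3 - <<'E'
from h import *
import pickle
D=pickle.load(open('D.pkl','rb'))
c=eyes.capture('scene');d=eyes.capture('side');save(c,'scene9')
for a,n in((c,'scene'),(d,'side')):
    print(n,cv2.absdiff(a['pixels'],D[n]['pixels'])[235:300,360:470].max() if n=='scene' else '')
    h=cv2.cvtColor(a['pixels'],cv2.COLOR_RGB2HSV);m=cv2.inRange(h,(4,150,110),(13,255,255))
    k,_,st,ce=cv2.connectedComponentsWithStats(m)
    print([ce[i].round(1).tolist() for i in range(1,k) if 8<st[i][4]<400 and 225<ce[i][0]<465 and 130<ce[i][1]<340])
g=c['pixels'].min(2)[175:205,238:275];k,_,st,ce=cv2.connectedComponentsWithStats((g>150).astype(np.uint8));i=1+st[1:,4].argmax();print('button',st[i],ce[i]+[238,175])
E
```

```text
time_s: 18.05
eef_pos: [563.5, -371.4, 232.7]
ee_rot: [0.703, -0.702, 0.083, -0.081]
force: [-0.1, -0.9, -1.2]
grip_width: 0.001
scene 22
[[319.2, 183.8], [355.5, 190.1], [292.9, 208.3], [397.4, 216.7], [325.2, 220.6], [419.7, 227.7], [384.5, 231.7], [407.3, 243.6], [431.4, 256.1]]
side 
[[322.3, 177.8], [372.1, 193.4], [352.3, 221.8], [311.3, 253.0], [335.5, 261.9], [300.6, 274.3], [325.0, 283.9], [288.6, 297.0]]
button [10  9 12  8 72] [253.38888889 187.375     ]
```

View pics/scene9.png

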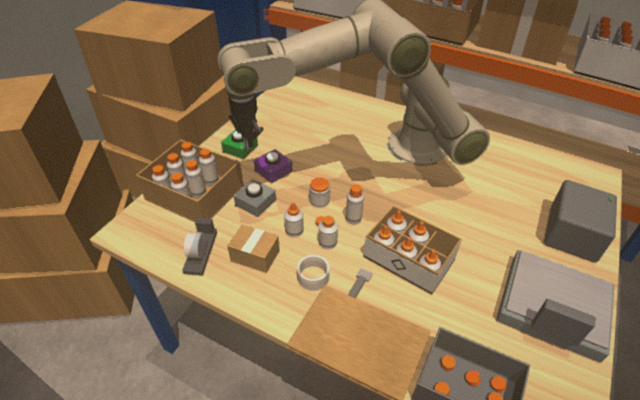

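All the caps sit within 0.3 px of where they started in the scene view. The button is up again at (253,187), and the gripper is clear.

```bash
python3 -c "
from rig import ctrl
print(ctrl.finish_job())"
```

```text
the job is handed in; nothing more can be done
None
```

I pointed at the loose spout-topped can and then at the carton's empty compartment, pressed the grey box's button, withdrew and handed the job in at about 18 s; no verdict was reported.

- **Loose can:** I held the shut fingertips about 30 mm above the spout tip, at (607, -197), for about 2.6 s.
- **Empty compartment:** I held them about 35 mm above its mouth, at (519, 237), for about 2.4 s. My estimate of the compartment's centre was (517, 236), and the wrist picture put it about 5 mm away, which is well inside the limit.
- **Button:** I pressed it at (564, -372) until it bottomed out, with the fingertips stopped at z ≈ 66 mm and the force rising to about 13 N. I then withdrew to z ≈ 233 mm.

**Last checks:** In the scene view every orange cap I tracked was within 0.3 px of where it began, and the button was back up where it started. In the side view most caps agreed within 1 px. The exception was the wide tin's lid, whose blob was 7.5 px off; I put this down to shadow breaking up the colour mask, since the same lid stayed put in the scene view. I checked the tape roll, small box and scraper by eye only, and they looked unmoved in the final picture.

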